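# Click the drain-tap handle onto its square spindle and open the tap

## Task

The tea tray's drain tap has lost its handle. Take the T-grip handle with the square hub, push it straight down onto the tap's upright square spindle until it is fully home and its two spring balls have clicked into the groove, then turn it clockwise (seen from above) until the black pointer points at the tray, and let go, leaving the handle on. Feel your way: never press or wrench harder than 40 N, and leave the other things on the tray and table where they stand.

Things in the scene. Friction and masses are not known exactly. Their poses are not given: they have to be found in the camera images.
- tray: fixed steel tea tray with its drain tap. Origin: on the table directly under the tap's upright spindle axis; z up. Tap block 46 x 46 mm, 40 mm high, centred on the axis. The perforated tray (280 x 240 mm, plate 22 mm high, rim 31 mm) lies beside it on the -y side: y -60 to -300 mm, x -120 to +160 mm.
- tap (a point): fixed point on the spindle axis at the top of the tap block, 40 mm above the tray's origin, axes as the tray's. Above it a round flange (38 mm wide), the shoulder the handle rests on, and above that the spindle: 14 mm square, 40 mm tall, top 4 mm tapered to 9 mm round. The flange's top is 10 to 30 mm above this point, differing from case to case, NOT reported; it does not yield.
- valve (a joint): angle (rad) of spindle, flange and pointer (black tab on the flange, reaching 40 mm from the axis): at 0 the pointer points along the tray's +x; grows clockwise seen from above; at 1.57 (end stop) it points at the tray, along its -y: fully open. Spindle faces are parallel and square to the pointer. Turning takes about 0.1 N m; it stays where left.
- ball (a joint): how far the 12 mm spring ball is pressed in (m): 0 free or clicked in the groove, 0.002 under the socket's plain wall. It stands 3.5 mm proud of the spindle face on the pointer's side, its centre 24 mm above the flange; its twin is on the opposite face. The mouth meets them 29 mm above the flange and needs 5 to 10 N to pass, then less; they spring out, pulling it on, just before the mouth meets the flange.
- handle: loose tap handle, about 160 g, standing mouth down: square steel hub 32 x 32 mm, 48 mm high, with a T grip on top. Origin: centre of the socket's mouth (underside); z up along the socket. Socket: 16.5 mm square hole, sides parallel to x and y, 44 mm deep, with a groove all round inside for the balls, 18.5 to 29.5 mm above the mouth; fits in any of four quarter turns.
- handle_grip (a point): middle of the handle's black T grip bar, 64 mm above the handle's origin, same axes. The bar is 60 mm long (x), 14 mm thick (y) and 32 mm tall, from 48 to 80 mm above the handle's origin.
- tamper: round-footed tea tamper with the same black T grip as the tap handle (bar 60 x 14 x 32 mm along its x, 48 to 80 mm up) but a solid round steel foot of 50 mm diameter instead of a square hub. Not the tap handle. Origin: centre of its underside.
- cup: white tea cup, 68 mm across, 50 mm high, open upward. Origin: centre of its underside.
- gaiwan: white tea bowl standing on the tray, 92 mm across, 55 mm high. Origin: centre of its underside.
- pitcher: white jug with a handle standing on the tray, 72 mm across without the handle, 85 mm high. Origin: centre of its underside.
- saucer_lid: white porcelain lid with a small knob, lying on the tray, 80 mm across, 30 mm high. Origin: centre of its underside.
- tin: plain metal tea tin on the table, 72 mm across, 120 mm high. Origin: centre of its underside.
- jar: amber glass jar on the table, 64 mm across, 90 mm high. Origin: centre of its underside.

How it is judged:
On the way, in this order (a step that is already met when the one before it is completed fails the run):
1. the handle is fully home on the spindle with the balls clicked out into the groove, the tap not yet turned beyond 0.9 rad (value of joint ball below 0.0006 m and z of handle in the frame of tray below 0.072 m and horizontal distance between handle and tray below 0.004 m and angle between handle's own z axis and vertical below 0.08 rad and value of joint valve below 0.9 rad), for 0.2 s.
2. the handle, still clicked home, has been turned until the tap is open (beyond 1.35 rad) (value of joint ball below 0.0006 m and z of handle in the frame of tray below 0.072 m and horizontal distance between handle and tray below 0.004 m and angle between handle's own z axis and vertical below 0.08 rad and value of joint valve above 1.35 rad), for 0.2 s.
At the end, for the whole second after the job is handed in: The handle is released and at rest on the spindle, upright (tilt under 0.08 rad), its origin within 4 mm of the spindle axis and less than 72 mm above the tray's origin, the spring balls out in their groove (pressed in by less than 0.6 mm), and the tap turned beyond 1.35 rad (all of step 2 and linear speed of handle below 0.02 m/s); the robot touches nothing.
It fails at once if the handle presses on the tap or tray with more than 40 N (contact force between handle and tray above 40 N).
It fails at once if the robot itself presses on the tap or tray with more than 40 N (contact force between the arm and tray above 40 N).
It fails at once if another thing on the table or tray (tamper, cup, bowl, jug, lid, tin or jar) is moved by more than 25 mm (distance of any of tamper, cup, gaiwan, pitcher, saucer_lid, tin, jar from where it was at the start of the episode above 0.025 m).
It also fails if it takes over 48 s, if anything falls off the work surface, if the arm or the gripper's body presses on something with over 40 N, if the wrist force passes 120 N, or if a joint passes its speed limit or range.

## Robot

A 6-joint arm with a two-finger parallel gripper is mounted at the origin on the work surface. World frame = base frame: x ahead of the robot, y to its left, z up, the work surface at z = 0. Lengths are in m, angles in rad, forces in N, time in s.
With the tool pointing down it reaches from about 0.35 to 0.85 m from the base axis. Payload 8.1 kg.
Tool frame: the origin (TCP) lies at the centre of the arm's flange, where the gripper is bolted on; the fingertips stand 186 mm ahead of it and the grasp point (between the pads) lies 167 mm ahead of it (robot.grasp_offset is the distance from the TCP to the grasp point, in m); z points along the fingers, y is the line along which they close (so a half turn about z gives the same grasp; the last joint's range is limited). The gripper opens to 93 mm and grips with 3 to 60 N. Pads are 15 mm wide; open, the fingers measure 128 mm over their backs; the gripper's body (75 mm by 188 mm) begins 65 mm behind the grasp point.
Start: joints at [-1.413, 0.13, 1.488, -0, 1.523, -0.085], TCP at [0.144, -0.582, 0.405] pointing down, gripper open.
Joint ranges: [-2.96, 2.96], [-0.89, 2.26], [0.02, 2.5], [-1.34, 4.48], [0, 2.73], [-2.66, 2.66]. Speed limits (rad/s): [2.39, 2.39, 2.79, 3.14, 3.14, 3.14].

## Interface

Orientations are given as a rotation vector (axis times angle).
In Python, from plant import robot gives the robot as it stands.
- The arm moves only by the tool drive_tool, never from a script. Its argument "moves" is one flat list of numbers, 7 for each row, row after row: the finger opening in mm, from 0 to 93, then the shift along the tool's x, y, z in mm, then the turn, a rotation vector about the tool's x, y, z in degrees. A call has 1 to 8 rows; each row shifts and turns the commanded pose from where the row before left it, along the tool's axes as they then stand; what a row does not reach is not made up. A row lasts 1/10 s, in which the tool goes at most 50 mm and 8.59 degrees, less where a joint would pass 70% of its speed; a pose out of reach is approached as far as the arm can. A call is refused whole if a number of a shift passes 50 or a number of a turn 8.59, either way. A call with a gripper value outside its range is refused whole. The fingers move at their own pace and stop on an object; "grip_force" is the grip in N (left out, the last holds). Time passes only in rows, so rows that do not move let the fingers close. It gives the time, the measured TCP pose, the force, the opening and the grip force at its end, in the units of the state.
- robot.read_state(): the state, without advancing time (a new reading comes with each control period).
- robot.read_camera(name): name is "side" or "top" or "wrist"; returns a dict with "color" (400x640x3 uint8, red, green, blue), "depth" (400x640 float32, m along the optical axis (not along the pixel's ray), 0 where there is no reading), "mtx" (3x3 intrinsics, pixels), "R" (3x3) and "t" (3): a world point X has camera coordinates R X + t. Camera axes: x right, y down, z forward; pixel columns grow to the right and rows downward; lengths in m; the calibration is good to about 2 mm. A picture is of the moment at which its call begins.
- robot.close_job(): hands the job in; it is judged then, once.
The state is a dict: "t": time; "q": joint angles; "dq": joint speeds; "joint_torque": joint torques, N m; "tool_pos": TCP position; "orientation": TCP orientation; "force": force on the tool from outside, world axes, zero at the start; "wrist_torque": the same for the moment, N m; "opening": finger opening in m; "gripper_force": force on a finger pad.
Only numpy, scipy, OpenCV 4.12 (cv2) and the standard library are available. Lean on these libraries where they do the work, as an engineer would, in place of code of your own. Each camera call takes 0.05 s, during which the arm holds its last target. There are 200 camera calls.

## Working session

There is one attempt and no reset: what is moved stays moved. The work goes in short steps, Python scripts to look and compute and a tool call to move; the robot and the scene stay as the last step left them, time stands still between calls to the robot, and variables do not carry over. Pictures are saved under pics/ and viewed, at most 10 in all, crops included, and the job is handed in when it is done.

Besides the shell and the picture viewer there is one more tool, called after "Emit:" as a command line: name --argument value ..., lists and objects as JSON in quotes. drive_tool: Moves the arm, as the interface text tells. Its arguments: {"type":"object","properties":{"moves":{"type":"array","items":{"type":"number"}},"grip_force":{"type":"number"}},"required":["moves"]}

```bash
mkdir -p pics; ls; cat > h.py <<'E'
import numpy as np, cv2
from scipy.spatial.transform import Rotation as Rn
from plant import robot
def cam(n):
    c=robot.read_camera(n); d=c['depth'].astype(float); K=c['mtx']
    v,u=np.mgrid[0:d.shape[0],0:d.shape[1]]
    P=np.stack([(u-K[0,2])/K[0,0]*d,(v-K[1,2])/K[1,1]*d,d],-1)
    W=(P-c['t'])@c['R']   # R^T (P-t)
    W[d<=0]=np.nan
    return c,W
def save(n,img): cv2.imwrite('pics/'+n,cv2.cvtColor(img,cv2.COLOR_RGB2BGR))
E
python3 - <<'E'
from h import *
for n in('top','side'):
    c,W=cam(n); save(n+'1.png',c['color']); np.save(n+'1.npy',W); np.save(n+'c.npy',c['color'])
s=robot.read_state();print(s['t'],s['tool_pos'],s['orientation'],Rn.from_rotvec(s['orientation']).as_matrix().round(2),s['force'],robot.grasp_offset)
E
```

```text
pics
0.1 [ 0.14424181 -0.58218384  0.40381366] [-3.11681922e+00 -3.80271178e-01  1.49146439e-04] [[ 0.97  0.24 -0.  ]
 [ 0.24 -0.97  0.  ]
 [ 0.   -0.   -1.  ]] [-0.73566658 -0.21643709 -0.3676644 ] 0.1673
```

View pics/top1.png

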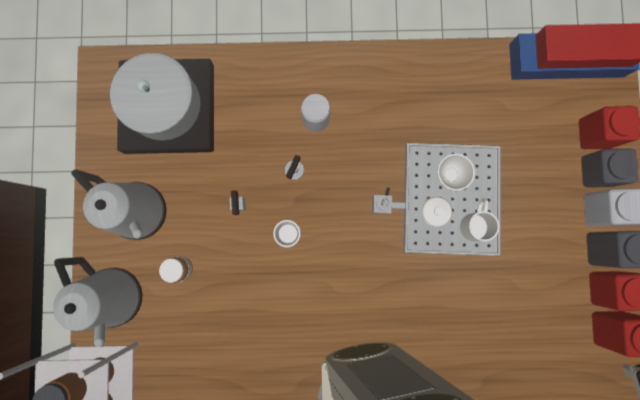

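View pics/side1.png

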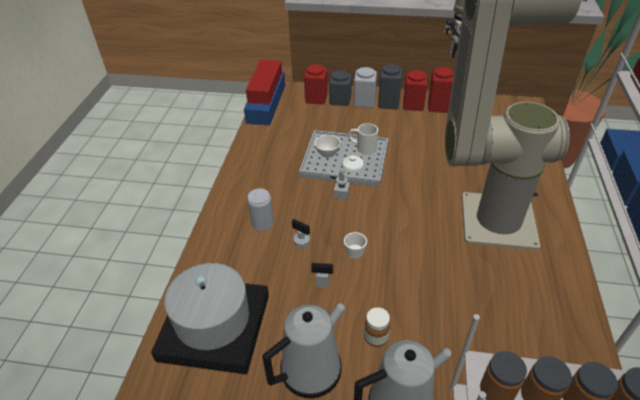

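The top view shows the tap at px (385,204) with its pointer going up. The square-hub handle is at (236,202), the round-footed tamper at (294,168) and the cup at (287,233). Next I'll measure their positions.

```bash
python3 - <<'E'
from h import *
W=np.load('top1.npy');C=np.load('topc.npy').astype(int)
def box(n,u0,u1,v0,v1,zmin,zmax,dark=None):
    w=W[v0:v1,u0:u1].reshape(-1,3);c=C[v0:v1,u0:u1].reshape(-1,3)
    m=(w[:,2]>zmin)&(w[:,2]<zmax)
    if dark: m&=c.max(1)<dark
    p=w[m]
    if len(p)<3: print(n,len(p));return
    r=cv2.minAreaRect((p[:,:2]*1000).astype(np.float32))
    print(n,len(p),'mean',p.mean(0).round(4),'rect',np.round(r[0],1),np.round(r[1],1),round(r[2],1))
box('handlebar',220,255,185,222,.06,.1); box('handle all',220,255,185,222,.015,.1)
box('handlebar dark',220,255,185,222,.06,.1,70)
box('tamperbar',275,312,150,185,.06,.1)
box('cup',270,305,215,250,.03,.06)
box('block',368,400,180,220,.03,.046)
box('flange+',368,400,180,220,.047,.08)
box('spindle',368,400,180,220,.08,.13)
box('dark ptr',375,400,180,200,.03,.09,60)
box('tray',402,504,140,258,.015,.034)
box('tin',295,340,90,140,.1,.13)
print(W[196:216,378:396,2].round(3)*1000//1)
E
```

```text
handlebar 166 mean [0.5125 0.3139 0.0779] rect [512.9 315. ] [59.6 14.5] 2.7
handle all 274 mean [0.5124 0.3116 0.0647] rect [512.9 315. ] [59.7 32.3] 3.8
handlebar dark 129 mean [0.5114 0.3127 0.0779] rect [511.4 313.4] [56.3 11.5] 2.7
tamperbar 153 mean [0.5986 0.1695 0.0786] rect [599.4 169.5] [14.6 59.8] 64.3
cup 210 mean [0.4352 0.1921 0.0463] rect [434.6 189.7] [65.6 64.8] 88.9
block 151 mean [ 0.5015 -0.0479  0.0393] rect [505.9 -53.5] [45.8 46. ] 88.2
flange+ 168 mean [ 0.5099 -0.0544  0.0682] rect [512.5 -59.6] [36.7 54.5] 47.3
spindle 49 mean [ 0.5051 -0.0528  0.1026] rect [505.7 -53. ] [14.7 17.6] 86.0
dark ptr 0
tray 8217 mean [ 0.5157 -0.2289  0.0239] rect [ 516.9 -230.8] [247.7 280.4] 87.1
tin 668 mean [0.7331 0.1111 0.1186] rect [734.2 111.4] [68.7 67.3] 90.0
[[ 39.  36.  65.  67.  69.  68.  69.  70.  68.  69.  68.  42.  35.  38.
    3.   1.   1.   0.]
 [ 64.  67.  72.  69.  69.  68.  65.  69.  70.  73.  68.  69.  40.  42.
   -4.   0.   3.   1.]
 [ 68.  69.  71.  65.  69.  92. 104. 103.  94.  92.  72.  70.  63.  38.
   -1.   1.   2.  -3.]
 [ 70.  67.  71.  71.  74. 104
[... 885 characters left out ...]
.  39.  38.
    1.  -2.   1.   1.]
 [ 41.  41.  67.  71.  64.  67.  73.  65.  68.  66.  38.  43.  42.  38.
   -4.   3.   6.   3.]
 [ 33.  43.  41.  40.  40.  41.  37.  39.  42.  36.  42.  40.  42.  38.
   -3.  -3.  -2.  nan]
 [ 40.  38.  39.  43.  34.  43.  42.  42.  41.  41.  47.  35.  40.  40.
   -1.  -0.   2.   1.]
 [ 40.  42.  40.  37.  38.  38.  37.  42.  37.  36.  42.  40.  41.  nan
    3.   1.  -0.   5.]
 [ -4.   3.   4.  -2.   2.   8.   9.   6.   7.  11.  13.   4.   1.  -2.
   -4.   1.   0.  -5.]
 [ -2.   2.   2.  -2.   0.   5.  -1.   1.   4.   3.  -1.  -1.  -2.   2.
   -0.  -4.  -2.  -1.]
 [ -2.   2.   4.   2.  -3.   4.   3.   0.   2.  -1.   1.   1.  -1.   3.
    2.   3.   5.   1.]]
```

Emit:
drive_tool --moves '[93,20,-18,0,0,0,0,93,35,-31,0,0,0,0,93,35,-31,0,0,0,0,93,35,-31,0,0,0,0,93,35,-31,0,0,0,0,93,35,-31,0,0,0,0,93,35,-31,0,0,0,0,93,35,-31,0,0,0,0]'

```text
t: 0.9
tool_pos: [0.3455, -0.2888, 0.4044]
orientation: [-3.118, -0.38, 0.0]
force: [0.4, -0.3, -0.2]
opening: 0.0929
gripper_force: 0.0
```

Emit:
drive_tool --moves '[93,35,-31,0,0,0,0,93,35,-31,0,0,0,0,93,35,-31,0,0,0,0,93,35,-31,0,0,0,0,93,35,-31,0,0,0,0,93,35,-31,0,0,0,0,93,38,-36,0,0,0,0,93,0,0,0,0,0,-6]'

```text
t: 1.7
tool_pos: [0.5327, -0.0127, 0.4038]
orientation: [-3.091, -0.549, 0.0]
force: [-0.4, -0.1, 0.9]
opening: 0.0929
gripper_force: 0.0
```

Emit:
drive_tool --moves '[93,0,0,0,0,0,-8,93,0,0,0,0,0,-8,93,0,0,0,0,0,-8,93,0,0,0,0,0,-8,93,0,0,0,0,0,-8,93,0,0,0,0,0,-8,93,0,0,0,0,0,-8,93,0,0,0,0,0,-8]'

```text
t: 2.5
tool_pos: [0.5309, -0.0174, 0.4042]
orientation: [-2.33, -2.107, 0.001]
force: [0.0, -0.3, -0.2]
opening: 0.0928
gripper_force: 0.0
```

Emit:
drive_tool --moves '[93,0,0,0,0,0,-8,93,0,0,0,0,0,-8,93,0,0,0,0,0,-8,93,0,0,0,0,0,-8,93,0,0,0,0,0,-8,93,0,0,0,0,0,-8,93,0,0,0,0,0,-8,93,0,0,0,0,0,-8]'

```text
t: 3.3
tool_pos: [0.5309, -0.0174, 0.4042]
orientation: [-0.859, -3.021, 0.0]
force: [0.2, -0.2, 0.1]
opening: 0.0929
gripper_force: 0.0
```

Emit:
drive_tool --moves '[93,0,0,0,0,0,-8,93,0,0,0,0,0,-8,93,0,0,0,0,0,-8,93,0,0,0,0,0,0]'

```text
t: 3.7
tool_pos: [0.531, -0.0174, 0.4043]
orientation: [-0.218, -3.133, -0.0]
force: [-0.6, 0.9, -0.1]
opening: 0.0933
gripper_force: 0.0
```

```bash
python3 - <<'E'
from h import *
c,W=cam('wrist'); save('w1.png',c['color']); np.save('w1.npy',W); np.save('w1c.npy',c['color'])
s=robot.read_state();R=Rn.from_rotvec(s['orientation']).as_matrix()
print(s['t'],s['tool_pos'],R.round(3),s['force'],s['q'],'cam',-c['R'].T@c['t'])
E
```

```text
3.75 [ 0.5309732  -0.01741354  0.40434548] [[-0.99   0.144 -0.001]
 [ 0.144  0.99   0.   ]
 [ 0.001  0.    -1.   ]] [ 0.14893472 -0.24684288  0.19534469] [-1.29314278e-01 -5.53522876e-02  1.67933484e+00  1.60546378e-05
  1.51832719e+00 -1.55598895e+00] cam [ 0.45236244 -0.00716286  0.38264062]
```

View pics/w1.png

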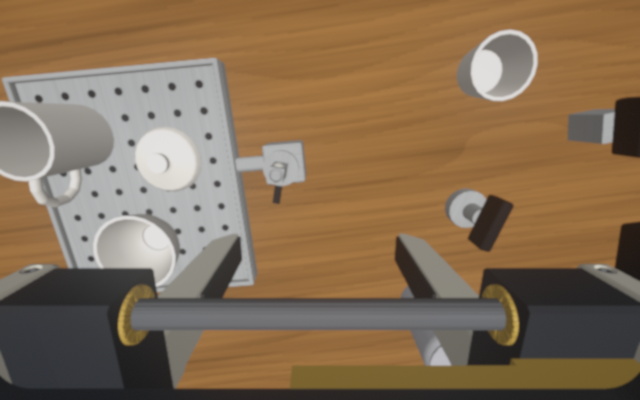

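The wrist view shows the tap at px (282,163) with its black pointer pointing down the image to (278,195), world +x. The tamper is at (480,215) and the handle on the right edge. Now the tap geometry from this frame.

```bash
python3 - <<'E'
from h import *
W=np.load('w1.npy');C=np.load('w1c.npy').astype(int)
sub=(slice(125,215),slice(240,320))
w=W[sub].reshape(-1,3);c=C[sub].reshape(-1,3)
def rep(n,m):
    p=w[m]
    if len(p)<4: print(n,len(p));return
    r=cv2.minAreaRect((p[:,:2]*1000).astype(np.float32)); print(n,len(p),'mean',p.mean(0).round(4),'med z',np.median(p[:,2]).round(4),'rect',np.round(r[0],1),np.round(r[1],1),round(r[2],1))
z=w[:,2]; near=np.hypot(w[:,0]-.506,w[:,1]+.053)
rep('block',(z>.034)&(z<.046)); 
fl=(z>.06)&(z<.076)&(near<.024); rep('flange',fl)
rep('spindle',(z>.08)&(z<.12)); rep('sptop',(z>.104)&(z<.115))
pt=(c.max(1)<60)&(near<.06)&(z>.03); rep('ptr dark',pt)
m=(z>.05)&(z<.08)&(near>.024)&(near<.05); rep('ptr h',m)
print(np.histogram(z[near<.025],bins=np.arange(.03,.12,.004)))
m=(W[...,2]>.014)&(W[...,2]<.034)&(W[...,1]<-.1)&(W[...,0]>.35)&(W[...,0]<.68)&(W[...,1]>-.38)
p=W[m];r=cv2.minAreaRect((p[:,:2]*1000).astype(np.float32));print('tray',r)
crop=C[120:210,235:325].astype(np.uint8); save('w1c.png',cv2.resize(crop,None,fx=6,fy=6,interpolation=cv2.INTER_CUBIC))
E
```

```text
block 588 mean [ 0.4941 -0.0484  0.0378] med z 0.0379 rect [501.5 -55.2] [46.  45.9] 86.8
flange 729 mean [ 0.5009 -0.0535  0.066 ] med z 0.0659 rect [503.  -56.8] [36.7 41.7] 37.0
spindle 310 mean [ 0.5    -0.0538  0.1006] med z 0.1026 rect [501.5 -54.9] [14.2 20.4] 74.6
sptop 112 mean [ 0.5014 -0.0549  0.1057] med z 0.1057 rect [501.5 -54.9] [11.3 11.5] 59.7
ptr dark 0
ptr h 85 mean [ 0.5337 -0.0654  0.0647] med z 0.0649 rect [533.6 -65.4] [ 7.9 13.1] 71.9
(array([  5, 169, 165,   0,   0,   0,   0,   6, 409, 309,   9,  12,   5,
         9,   9,  37,  26,  48, 138,  41,   0,   0]), array([0.03 , 0.034, 0.038, 0.042, 0.046, 0.05 , 0.054, 0.058, 0.062,
       0.066, 0.07 , 0.074, 0.078, 0.082, 0.086, 0.09 , 0.094, 0.098,
       0.102, 0.106, 0.11 , 0.114, 0.118]))
tray ((511.95654296875, -228.60203552246094), (255.62399291992188, 279.4689025878906), 86.80131530761719)
```

View pics/w1c.png

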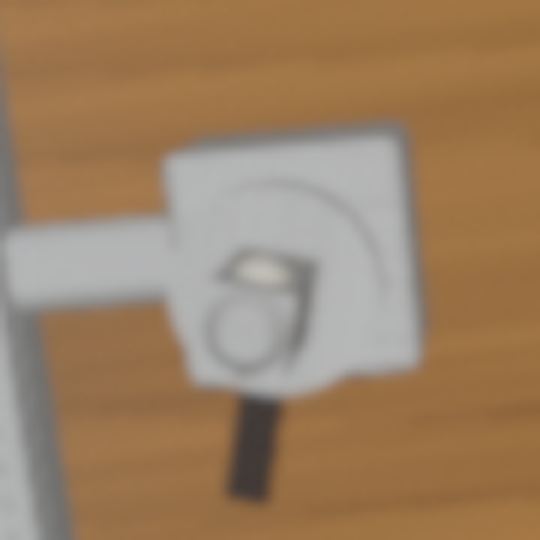

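The crop shows the pointer at about −18° in world and the block at −3°. I'll take the same relative wrist view over the handle so the camera bias cancels.

Emit:
drive_tool --moves '[93,4,20,0,0,0,0,93,4,40,0,0,0,0,93,6,45,0,0,0,0,93,6,45,0,0,0,0,93,6,45,0,0,0,0,93,6,45,0,0,0,0,93,6,45,0,0,0,0,93,4,41,0,0,0,0]'

```text
t: 4.55
tool_pos: [0.5349, 0.3134, 0.4045]
orientation: [-0.228, -3.133, 0.0]
force: [0.9, -0.9, 1.3]
opening: 0.0932
gripper_force: 0.0
```

Emit:
drive_tool --moves '[93,4,40,0,0,0,0,93,0,0,0,0,0,0,93,0,0,0,0,0,0]'

```text
t: 4.85
tool_pos: [0.5367, 0.3523, 0.404]
orientation: [-0.224, -3.133, 0.001]
force: [-0.3, -0.6, 0.3]
opening: 0.0925
gripper_force: 0.0
```

```bash
python3 - <<'E'
from h import *
c,W=cam('wrist'); C=c['color'].astype(int)
s=robot.read_state();R=Rn.from_rotvec(s['orientation']).as_matrix()
print(s['t'],s['tool_pos'],R.round(3),s['q'])
def rep(n,m):
    p=W[m]
    if len(p)<4: print(n,len(p));return
    r=cv2.minAreaRect((p[:,:2]*1000).astype(np.float32)); print(n,len(p),'mean',p.mean(0).round(4),'med z',np.median(p[:,2]).round(4),'rect',np.round(r[0],1),np.round(r[1],1),round(r[2],1))
z=W[...,2]; near=np.hypot(W[...,0]-.508,W[...,1]-.313)
rep('bartop',(z>.07)&(z<.09)&(near<.045)); rep('hub+bar',(z>.005)&(z<.09)&(near<.045))
rep('hubtop',(z>.036)&(z<.054)&(near<.03)); 
save('w2.png',c['color'])
E
```

```text
4.9 [0.53696128 0.35131244 0.4042141 ] [[-0.99   0.143 -0.001]
 [ 0.143  0.99  -0.001]
 [ 0.001 -0.001 -1.   ]] [ 4.99616293e-01  2.43245859e-01  1.36225255e+00 -4.27944166e-04
  1.53709994e+00 -9.27985018e-01]
bartop 797 mean [0.5082 0.315  0.0777] med z 0.078 rect [509.6 314.5] [60.  14.3] 3.1
hub+bar 1385 mean [0.5078 0.3177 0.0641] med z 0.0764 rect [509.5 314.4] [60.1 32.2] 3.3
hubtop 381 mean [0.5085 0.32   0.0462] med z 0.0462 rect [508.  314.4] [56.9 32.1] 3.0
```

View pics/w2.png

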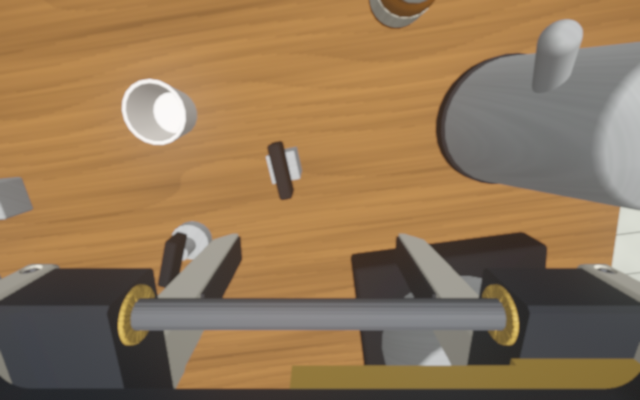

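Emit:
drive_tool --moves '[93,10.5,-20,0,0,0,0,93,10,-20,0,0,0,0,93,0,0,0,0,0,-5.7,93,0,0,0,0,0,-5.6,93,0,0,40,0,0,0,93,0,0,40,0,0,0,93,0,0,40,0,0,0,93,0,0,30,0,0,0]'

```text
t: 5.7
tool_pos: [0.5107, 0.3126, 0.2523]
orientation: [0.082, -3.139, 0.002]
force: [-0.2, 1.0, -0.2]
opening: 0.0935
gripper_force: 0.0
```

Emit:
drive_tool --moves '[60,0,0,10,0,0,0,40,0,0,6,0,0,0,20,0,0,0,0,0,0,5,0,0,0,0,0,0,5,0,0,0,0,0,0,5,0,0,0,0,0,0,5,0,0,0,0,0,0,5,0,0,0,0,0,0]' --grip_force 30

```text
t: 6.5
tool_pos: [0.5112, 0.3148, 0.2391]
orientation: [-0.088, 3.14, 0.0]
force: [0.1, 0.9, 0.9]
opening: 0.0337
gripper_force: 0.0
```

```bash
python3 - <<'E'
from h import *
c,W=cam('wrist'); save('w3.png',c['color'])
s=robot.read_state();R=Rn.from_rotvec(s['orientation']).as_matrix()
print(s['t'],s['tool_pos'],R.round(4),s['force'],s['wrist_torque'],s['opening'],s['gripper_force'])
E
```

```text
6.55 [0.51114052 0.31473867 0.2389194 ] [[-9.984e-01 -5.610e-02  2.000e-04]
 [-5.610e-02  9.984e-01  1.000e-04]
 [-2.000e-04  1.000e-04 -1.000e+00]] [ 0.31566286  0.43778547 -0.46838055] [ 0.10456545 -0.13180882 -0.01314824] 0.029419333216020957 0.0
```

View pics/w3.png

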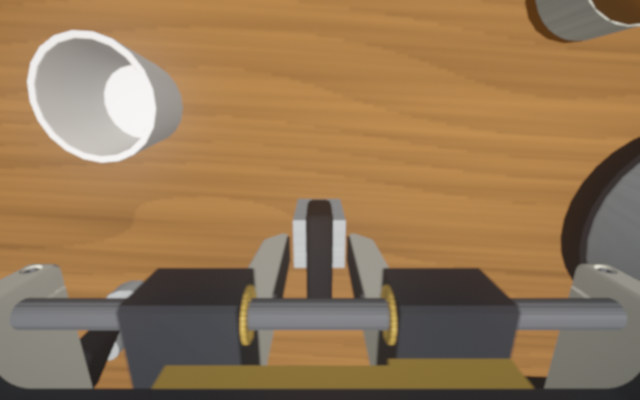

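The view shows the bar centred between the closing fingers, at px (320,240), so I'll finish closing.

Emit:
drive_tool --moves '[5,0,0,0,0,0,0,5,0,0,0,0,0,0,5,0,0,0,0,0,0,5,0,0,0,0,0,0,5,0,0,0,0,0,0]'

```text
t: 7.05
tool_pos: [0.5111, 0.3147, 0.2386]
orientation: [0.088, -3.14, 0.0]
force: [0.2, -0.5, -0.9]
opening: 0.0137
gripper_force: 30.0
```

```bash
python3 - <<'E'
from h import *
c,W=cam('wrist')
s=robot.read_state();R=Rn.from_rotvec(s['orientation']).as_matrix()
print(s['t'],s['tool_pos'],s['force'],s['wrist_torque'],s['opening'],s['gripper_force'])
L=(W-s['tool_pos'])@R*1000
m=(abs(L[...,0])<60)&(abs(L[...,1])<20)&(W[...,2]>.066)&(W[...,2]<.09); m[300:]=0
p=L[m];print(len(p),p.min(0),p.max(0)); 
m=(abs(L[...,0])<60)&(abs(L[...,1])<25)&(W[...,2]>.036)&(W[...,2]<.053);m[300:]=0
p=L[m];print('hub',len(p),p.min(0),p.max(0),np.percentile(p,[2,98],axis=0)); 
E
```

```text
7.1 [0.51106886 0.3146666  0.23860418] [-0.10419083  0.12632939 -1.36454381] [ 0.11981122 -0.1645114   0.00855627] 0.013602023352862296 29.992496967315674
3552 [-16.9606066  -19.96330591 148.62614947] [ 31.71352654  19.98876963 172.59548767]
hub 518 [  7.52447703 -16.66943183 185.6335234 ] [ 31.60241819  15.07565982 202.47312751] [[  8.69244422 -16.33355695 186.17473974]
 [ 31.2884732   14.71835513 202.06159512]]
```

Emit:
drive_tool --moves '[5,0,0,-20,0,0,0,5,0,0,-40,0,0,0,5,0,0,-40,0,0,0,5,0,0,-40,0,0,0,5,0,0,-10,0,0,0,5,2,-20,0,0,0,0,5,3,-35,0,0,0,0,5,3,-40,0,0,0,0]'

```text
t: 7.9
tool_pos: [0.5079, 0.219, 0.3871]
orientation: [0.091, -3.138, 0.001]
force: [0.3, -0.9, -1.7]
opening: 0.0133
gripper_force: 30.0
```

Emit:
drive_tool --moves '[5,3,-40,0,0,0,0,5,3,-40,0,0,0,0,5,3,-40,0,0,0,0,5,3,-40,0,0,0,0,5,3,-40,0,0,0,0,5,3,-38,0,0,0,0,5,3,-25,0,0,0,0,5,2.6,-10.7,0,0,0,0]'

```text
t: 8.7
tool_pos: [0.4997, -0.0574, 0.3873]
orientation: [0.084, -3.139, 0.0]
force: [-1.1, 0.5, -1.2]
opening: 0.0141
gripper_force: 30.0
```

Emit:
drive_tool --moves '[5,0,0,0,0,0,7,5,0,0,0,0,0,7,5,0,0,0,0,0,7.2,5,0,0,0,0,0,0,5,0,0,0,0,0,0]'

```text
t: 9.2
tool_pos: [0.5001, -0.0547, 0.388]
orientation: [-0.484, -3.103, -0.0]
force: [-0.5, 0.5, -1.9]
opening: 0.0139
gripper_force: 30.0
```

```bash
python3 - <<'E'
from h import *
c,W=cam('wrist'); save('w4.png',c['color'])
c2,W2=cam('side')
s=robot.read_state();R=Rn.from_rotvec(s['orientation']).as_matrix()
print(s['t'],s['tool_pos'],R.round(4),s['force'],s['wrist_torque'],s['opening'],s['gripper_force'],s['q'])
i=c2['color'][110:230,270:420]; save('s4.png',cv2.resize(i,None,fx=5,fy=5,interpolation=cv2.INTER_CUBIC))
E
```

```text
9.3 [ 0.50017719 -0.05490101  0.38834878] [[-9.521e-01  3.057e-01 -5.000e-04]
 [ 3.057e-01  9.521e-01  2.000e-04]
 [ 5.000e-04  0.000e+00 -1.000e+00]] [ 0.26601549  0.41053352 -2.15796423] [ 0.0106748  -0.13772226  0.01357497] 0.013862807690216286 29.99253898859024 [-2.11283740e-01 -1.25598547e-01  1.77449114e+00  7.67660030e-05
  1.49323674e+00 -1.47143521e+00]
```

View pics/s4.png

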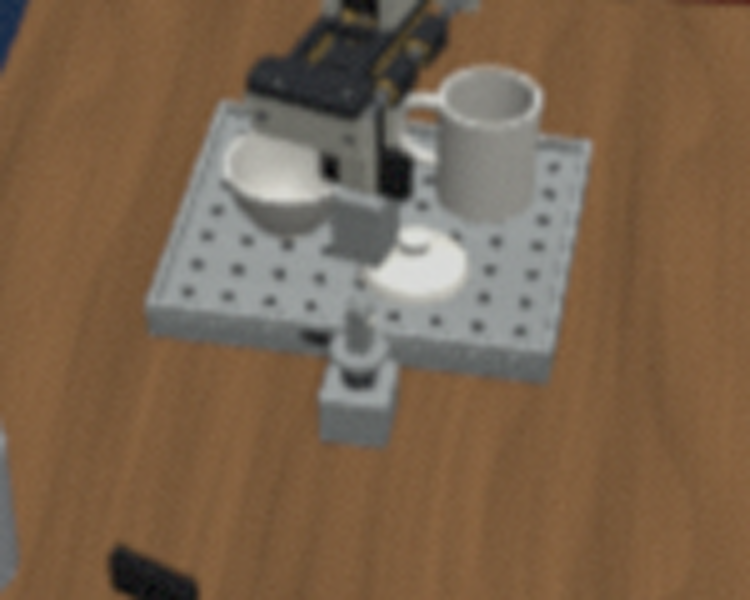

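The side crop shows the hub at px (362,225), held above the spindle at (358,330). I'll correct the xy and lower to just above the spindle top.

Emit:
drive_tool --moves '[5,-2.9,0.7,0,0,0,0,5,0,0,15,0,0,0,5,0,0,15,0,0,0,5,0,0,5,0,0,0,5,0,0,0,0,0,0,5,0,0,0,0,0,0]'

```text
t: 9.9
tool_pos: [0.5031, -0.0555, 0.3535]
orientation: [-0.491, -3.102, -0.0]
force: [0.3, 0.5, -1.8]
opening: 0.014
gripper_force: 30.0
```

```bash
cat > st.py <<'E'
from h import *
s=robot.read_state();R=Rn.from_rotvec(s['orientation']).as_matrix()
print(round(s['t'],2),(s['tool_pos']*1000).round(2),'yaw',np.degrees(np.arctan2(R[1,0],R[0,0])).round(2),'F',s['force'].round(2),'T',s['wrist_torque'].round(3),'orig z',round(s['tool_pos'][2]*1000-238.6,1), s['opening'])
E
python3 st.py
```

```text
9.9 [503.13 -55.45 353.47] yaw 162.02 F [ 0.3   0.53 -1.76] T [ 0.051 -0.183  0.012] orig z 114.9 0.014036362521651491
```

Next I descend gently over the taper.

Emit:
drive_tool --moves '[5,0,0,2,0,0,0,5,0,0,2,0,0,0,5,0,0,2,0,0,0,5,0,0,2,0,0,0,5,0,0,1,0,0,0,5,0,0,1,0,0,0,5,0,0,0,0,0,0]'

```text
t: 10.6
tool_pos: [0.5032, -0.0555, 0.3436]
orientation: [-0.491, -3.103, -0.0]
force: [0.1, -0.4, -1.3]
opening: 0.0139
gripper_force: 30.0
```

```bash
python3 st.py
```

```text
10.6 [503.16 -55.46 343.58] yaw 162.01 F [ 0.12 -0.43 -1.27] T [ 0.019 -0.166  0.01 ] orig z 105.0 0.013878681364455855
```

Emit:
drive_tool --moves '[5,0,0,1,0,0,0,5,0,0,1,0,0,0,5,0,0,1,0,0,0,5,0,0,1,0,0,0,5,0,0,0,0,0,0]'

```text
t: 11.1
tool_pos: [0.5031, -0.0554, 0.3395]
orientation: [-0.491, -3.103, 0.0]
force: [0.2, 0.0, -1.6]
opening: 0.0136
gripper_force: 30.0
```

```bash
python3 st.py
```

```text
11.1 [503.13 -55.43 339.52] yaw 162.01 F [ 0.2   0.01 -1.61] T [ 0.008 -0.16  -0.016] orig z 100.9 0.013572802441778197
```

The mouth is past the taper with no contact. I'll carry on to the balls.

Emit:
drive_tool --moves '[5,0,0,1,0,0,0,5,0,0,1,0,0,0,5,0,0,1,0,0,0,5,0,0,1,0,0,0,5,0,0,0,0,0,0]'

```text
t: 11.6
tool_pos: [0.5031, -0.0554, 0.3355]
orientation: [-0.491, -3.103, 0.0]
force: [-0.2, -0.3, -2.0]
opening: 0.0137
gripper_force: 30.0
```

```bash
python3 st.py
```

```text
11.6 [503.14 -55.44 335.52] yaw 162.01 F [-0.22 -0.35 -2.01] T [-0.013 -0.197  0.03 ] orig z 96.9 0.013680171841131511
```

Emit:
drive_tool --moves '[5,0,0,1,0,0,0,5,0,0,1,0,0,0,5,0,0,1,0,0,0,5,0,0,0,0,0,0]'

```text
t: 12.0
tool_pos: [0.5033, -0.0554, 0.3332]
orientation: [0.491, 3.103, 0.0]
force: [-1.7, 0.5, 3.9]
opening: 0.0135
gripper_force: 30.0
```

```bash
python3 st.py
```

```text
12.0 [503.27 -55.44 333.25] yaw 162.01 F [-1.73  0.55  3.89] T [0.182 0.462 0.03 ] orig z 94.6 0.013538689385193687
```

Emit:
drive_tool --moves '[5,0,0,0.5,0,0,0,5,0,0,0.5,0,0,0,5,0,0,0.5,0,0,0,5,0,0,0,0,0,0]'

```text
t: 12.4
tool_pos: [0.5035, -0.0555, 0.3322]
orientation: [0.491, 3.102, 0.0]
force: [-2.4, 0.9, 7.0]
opening: 0.0139
gripper_force: 30.0
```

```bash
python3 st.py
```

```text
12.4 [503.45 -55.47 332.21] yaw 162.01 F [-2.4   0.87  7.  ] T [0.204 0.468 0.027] orig z 93.6 0.013857810769308155
```

Emit:
drive_tool --moves '[5,0,0,0.5,0,0,0,5,0,0,0.5,0,0,0,5,0,0,0.5,0,0,0,5,0,0,0,0,0,0]'

```text
t: 12.8
tool_pos: [0.5032, -0.0554, 0.3298]
orientation: [0.491, 3.103, 0.0]
force: [-1.1, 1.1, 0.9]
opening: 0.0138
gripper_force: 30.0
```

```bash
python3 st.py
```

```text
12.8 [503.2  -55.42 329.78] yaw 162.01 F [-1.06  1.12  0.92] T [ 0.181  0.123 -0.013] orig z 91.2 0.013775307982420062
```

The mouth has passed the balls, so I'll continue down.

Emit:
drive_tool --moves '[5,0,0,2,0,0,0,5,0,0,2,0,0,0,5,0,0,2,0,0,0,5,0,0,2,0,0,0,5,0,0,2,0,0,0,5,0,0,2,0,0,0,5,0,0,0,0,0,0]'

```text
t: 13.5
tool_pos: [0.503, -0.0554, 0.3169]
orientation: [-0.491, -3.102, -0.0]
force: [0.2, -0.7, -4.5]
opening: 0.0138
gripper_force: 30.0
```

```bash
python3 st.py
```

```text
13.5 [502.96 -55.4  316.86] yaw 162.01 F [ 0.17 -0.7  -4.49] T [ 0.054 -0.264  0.01 ] orig z 78.3 0.013778117842339512
```

Emit:
drive_tool --moves '[5,0,0,1,0,0,0,5,0,0,1,0,0,0,5,0,0,1,0,0,0,5,0,0,0,0,0,0]'

```text
t: 13.9
tool_pos: [0.5031, -0.0554, 0.3144]
orientation: [-0.491, -3.102, -0.0]
force: [-0.8, -0.1, -2.5]
opening: 0.0137
gripper_force: 30.0
```

```bash
python3 st.py
```

```text
13.9 [503.07 -55.43 314.41] yaw 162.01 F [-0.76 -0.09 -2.55] T [ 0.096 -0.062  0.032] orig z 75.8 0.013736975887064998
```

Emit:
drive_tool --moves '[5,0,0,1,0,0,0,5,0,0,1,0,0,0,5,0,0,0,0,0,0]'

```text
t: 14.2
tool_pos: [0.503, -0.0554, 0.3122]
orientation: [-0.491, -3.102, -0.0]
force: [0.1, 0.6, -5.2]
opening: 0.0138
gripper_force: 30.0
```

```bash
python3 st.py
```

```text
14.2 [503.02 -55.41 312.17] yaw 162.01 F [ 0.13  0.59 -5.19] T [ 0.124 -0.209  0.065] orig z 73.6 0.013762623733709877
```

Emit:
drive_tool --moves '[5,0,0,1,0,0,0,5,0,0,1,0,0,0,5,0,0,0,0,0,0]'

```text
t: 14.5
tool_pos: [0.5029, -0.0554, 0.3098]
orientation: [-0.491, -3.102, -0.0]
force: [0.8, 0.8, -8.8]
opening: 0.0136
gripper_force: 30.0
```

```bash
python3 st.py
```

```text
14.5 [502.91 -55.38 309.83] yaw 162.01 F [ 0.76  0.77 -8.79] T [ 0.066 -0.334  0.012] orig z 71.2 0.013635124929753453
```

Emit:
drive_tool --moves '[5,0,0,1,0,0,0,5,0,0,1,0,0,0,5,0,0,0,0,0,0]'

```text
t: 14.8
tool_pos: [0.5031, -0.0554, 0.3084]
orientation: [-0.491, -3.102, -0.0]
force: [-1.5, 1.2, -6.7]
opening: 0.0138
gripper_force: 30.0
```

```bash
python3 st.py
```

```text
14.8 [503.06 -55.44 308.43] yaw 162.01 F [-1.45  1.18 -6.69] T [ 0.07  -0.052 -0.012] orig z 69.8 0.013836078213618961
```

Emit:
drive_tool --moves '[5,0,0,0.5,0,0,0,5,0,0,0.5,0,0,0,5,0,0,0,0,0,0]'

```text
t: 15.1
tool_pos: [0.5032, -0.0555, 0.3079]
orientation: [0.491, 3.103, -0.0]
force: [-0.3, -0.2, -4.7]
opening: 0.0139
gripper_force: 30.0
```

```bash
python3 st.py
```

```text
15.1 [503.23 -55.46 307.92] yaw 162.01 F [-0.29 -0.22 -4.7 ] T [0.1   0.193 0.001] orig z 69.3 0.013900575813340837
```

Emit:
drive_tool --moves '[5,0,0,1,0,0,0,5,0,0,0.5,0,0,0,5,0,0,0,0,0,0]'

```text
t: 15.4
tool_pos: [0.5034, -0.0555, 0.3066]
orientation: [0.491, 3.102, -0.0]
force: [-1.0, -0.9, -1.6]
opening: 0.0136
gripper_force: 30.0
```

```bash
python3 st.py
```

```text
15.4 [503.42 -55.52 306.6 ] yaw 162.01 F [-0.96 -0.95 -1.6 ] T [ 0.036 -0.071  0.016] orig z 68.0 0.013590745504852543
```

Emit:
drive_tool --moves '[5,0,0,1,0,0,0,5,0,0,0.5,0,0,0,5,0,0,0,0,0,0]'

```text
t: 15.7
tool_pos: [0.5036, -0.0555, 0.3061]
orientation: [0.491, 3.101, -0.0]
force: [-3.5, 1.4, 6.4]
opening: 0.0137
gripper_force: 30.0
```

```bash
python3 st.py
```

```text
15.7 [503.58 -55.54 306.12] yaw 162.02 F [-3.46  1.39  6.41] T [0.157 0.661 0.032] orig z 67.5 0.013685911826516904
```

Emit:
drive_tool --moves '[5,0,0,1,0,0,0,5,0,0,0,0,0,0,5,0,0,0,0,0,0]'

```text
t: 16.0
tool_pos: [0.5038, -0.0555, 0.3061]
orientation: [0.491, 3.101, -0.0]
force: [-5.7, 1.4, 12.8]
opening: 0.0139
gripper_force: 30.0
```

```bash
python3 - <<'E'
from h import *
exec(open('st.py').read())
c,W=cam('side'); i=c['color'][110:230,270:420]; save('s5.png',cv2.resize(i,None,fx=5,fy=5,interpolation=cv2.INTER_CUBIC))
E
```

```text
16.0 [503.77 -55.51 306.06] yaw 162.02 F [-5.68  1.4  12.78] T [ 0.281  1.152 -0.02 ] orig z 67.5 0.013941533694499091
```

View pics/s5.png

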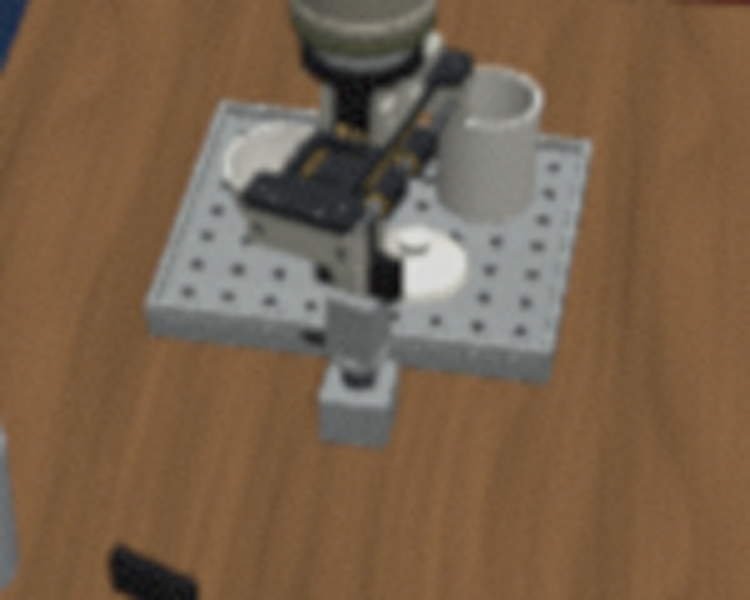

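The side crop shows the hub resting on the flange at about px (358,355), with a hard stop at z≈67.5 mm. I'll release the preload and then turn clockwise.

Emit:
drive_tool --moves '[5,0,0,-1,0,0,0,5,0,0,-0.7,0,0,0,5,0,0,0,0,0,4,5,0,0,0,0,0,5,5,0,0,0,0,0,5,5,0,0,0,0,0,5,5,0,0,0,0,0,5,5,0,0,0,0,0,0]'

```text
t: 16.85
tool_pos: [0.5034, -0.0551, 0.3061]
orientation: [1.13, 2.931, 0.002]
force: [-2.9, 3.7, 6.2]
opening: 0.0142
gripper_force: 30.0
```

```bash
python3 st.py
```

```text
16.85 [503.42 -55.08 306.1 ] yaw 137.84 F [-2.91  3.72  6.25] T [ 0.655  0.359 -0.052] orig z 67.5 0.014174363147463743
```

Emit:
drive_tool --moves '[5,0,0,0,0,0,6,5,0,0,0,0,0,6,5,0,0,0,0,0,6,5,0,0,0,0,0,6,5,0,0,0,0,0,6,5,0,0,0,0,0,6,5,0,0,0,0,0,6,5,0,0,0,0,0,0]'

```text
t: 17.65
tool_pos: [0.5034, -0.0549, 0.3061]
orientation: [-2.106, -2.331, -0.002]
force: [-2.0, 5.1, 5.0]
opening: 0.014
gripper_force: 30.0
```

```bash
python3 st.py
```

```text
17.65 [503.43 -54.86 306.12] yaw 95.81 F [-2.04  5.06  5.02] T [ 0.867  0.499 -0.063] orig z 67.5 0.014005197506026084
```

Emit:
drive_tool --moves '[5,0,0,0,0,0,3,5,0,0,0,0,0,3,5,0,0,0,0,0,3,5,0,0,0,0,0,0]'

```text
t: 18.05
tool_pos: [0.5034, -0.0549, 0.3061]
orientation: [-2.28, -2.161, -0.002]
force: [-1.8, 5.6, 5.4]
opening: 0.0137
gripper_force: 30.0
```

```bash
python3 st.py
```

```text
18.05 [503.41 -54.85 306.11] yaw 86.92 F [-1.77  5.63  5.39] T [0.893 0.483 0.015] orig z 67.5 0.01370496787488963
```

Emit:
drive_tool --moves '[5,0,0,0,0,0,2,5,0,0,0,0,0,2,5,0,0,0,0,0,0]'

```text
t: 18.35
tool_pos: [0.5034, -0.0548, 0.3061]
orientation: [-2.353, -2.081, -0.002]
force: [-3.0, 5.2, 5.7]
opening: 0.0135
gripper_force: 30.0
```

```bash
python3 st.py
```

```text
18.35 [503.43 -54.82 306.13] yaw 82.96 F [-2.99  5.24  5.74] T [0.938 0.512 0.058] orig z 67.5 0.01349122448795102
```

Emit:
drive_tool --moves '[5,0,0,0,0,0,2,5,0,0,0,0,0,2,5,0,0,0,0,0,0]'

```text
t: 18.65
tool_pos: [0.5034, -0.0548, 0.3061]
orientation: [-2.424, -1.997, -0.002]
force: [-2.7, 5.3, 6.1]
opening: 0.0138
gripper_force: 30.0
```

```bash
python3 - <<'E'
from h import *
exec(open('st.py').read())
c,W=cam('side'); i=c['color'][150:215,310:370]; j=cam('top')[0]['color'][160:245,345:430]
f=lambda a:cv2.resize(a,(390,560),interpolation=cv2.INTER_CUBIC)
save('s6.png',np.hstack([f(i),f(j)]))
E
```

```text
18.65 [503.43 -54.84 306.13] yaw 78.96 F [-2.67  5.3   6.14] T [0.938 0.516 0.015] orig z 67.5 0.013837717571434871
```

View pics/s6.png

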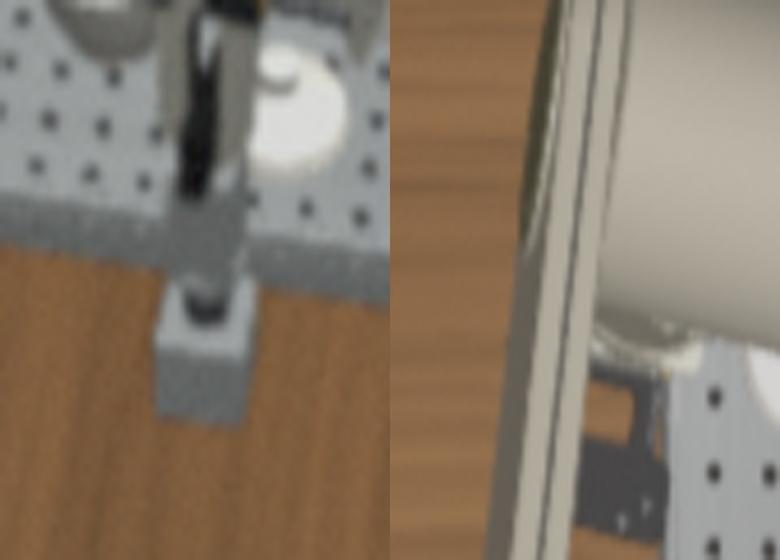

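The pointer is no longer visible on the +x side and there is no end-stop torque yet. I'll turn a little further.

Emit:
drive_tool --moves '[5,0,0,0,0,0,2,5,0,0,0,0,0,2,5,0,0,0,0,0,0]'

```text
t: 19.05
tool_pos: [0.5034, -0.0549, 0.3061]
orientation: [-2.493, -1.911, -0.002]
force: [-2.2, 4.4, 5.7]
opening: 0.0137
gripper_force: 30.0
```

```bash
python3 st.py
```

```text
19.05 [503.43 -54.85 306.14] yaw 74.96 F [-2.21  4.37  5.72] T [0.953 0.536 0.019] orig z 67.5 0.013721563349526431
```

By geometry the valve is now at about the 1.57 stop, even allowing for socket play. I'll unload, open and lift.

Emit:
drive_tool --moves '[5,0,0,-0.8,0,0,0,40,0,0,0,0,0,0,40,0,0,0,0,0,0,60,0,0,0,0,0,0,60,0,0,0,0,0,0,60,0,0,0,0,0,0]'

```text
t: 19.65
tool_pos: [0.5032, -0.0556, 0.3062]
orientation: [2.492, 1.912, -0.0]
force: [0.7, -0.4, 1.2]
opening: 0.049
gripper_force: 0.0
```

Emit:
drive_tool --moves '[60,0,0,-5,0,0,0,60,0,0,-20,0,0,0,60,0,0,-30,0,0,0,60,0,0,-30,0,0,0,60,0,0,-30,0,0,0,60,30,0,0,0,0,0,60,40,0,0,0,0,0,60,0,0,0,0,0,0]'

```text
t: 20.45
tool_pos: [0.5218, 0.0153, 0.422]
orientation: [-2.489, -1.916, -0.003]
force: [0.2, 0.5, 0.2]
opening: 0.0595
gripper_force: 0.0
```

```bash
python3 - <<'E'
from h import *
exec(open('st.py').read())
c,W=cam('wrist'); C=c['color']
z=W[...,2]; near=np.hypot(W[...,0]-.503,W[...,1]+.055)
def rep(n,m):
    p=W[m]
    if len(p)<4: print(n,len(p));return
    r=cv2.minAreaRect((p[:,:2]*1000).astype(np.float32)); print(n,len(p),'mean',p.mean(0).round(4),'rect',np.round(r[0],1),np.round(r[1],1),round(r[2],1))
rep('bar',(z>.13)&(z<.16)&(near<.06)); rep('hubtop',(z>.105)&(z<.12)&(near<.04)); rep('ptr',(z>.056)&(z<.075)&(near>.024)&(near<.06))
save('w7.png',C)
E
```

```text
20.45 [521.8   15.31 422.04] yaw 75.19 F [0.15 0.45 0.24] T [-0.088 -0.065 -0.002] orig z 183.4 0.05950638721252732
bar 803 mean [ 0.5035 -0.0474  0.1447] rect [502.4 -50.9] [53.9 13.6] 75.2
hubtop 482 mean [ 0.5029 -0.0516  0.1135] rect [503.3 -47.5] [46.1 31.8] 75.3
ptr 0
```

View pics/w7.png

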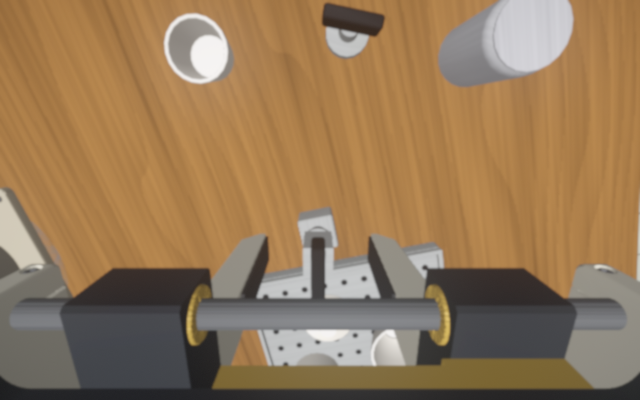

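The handle stands on the spindle, bar at px (318,265). I'll look numerically from the tray side to confirm the pointer.

Emit:
drive_tool --moves '[60,-20,0,0,0,0,0,60,-35,0,0,0,0,0,60,-40,0,0,0,0,0,60,-45,0,0,0,0,0,60,-45,0,0,0,0,0,60,-40,0,0,0,0,0,60,-25,0,0,0,0,0,60,0,0,0,0,0,0]'

```text
t: 21.3
tool_pos: [0.4551, -0.2327, 0.4212]
orientation: [2.496, 1.907, -0.002]
force: [-0.0, 0.4, -0.1]
opening: 0.0601
gripper_force: 0.0
```

```bash
python3 - <<'E'
from h import *
exec(open('st.py').read())
c,W=cam('wrist'); C=c['color'].astype(int)
z=W[...,2]; dx=W[...,0]-.503; dy=W[...,1]+.055; near=np.hypot(dx,dy)
def rep(n,m):
    p=W[m]
    if len(p)<4: print(n,len(p));return
    r=cv2.minAreaRect((p[:,:2]*1000).astype(np.float32)); print(n,len(p),'mean',p.mean(0).round(4),C[m].mean(0).round(),'rect',np.round(r[0],1),np.round(r[1],1),round(r[2],1))
rep('bar',(z>.135)&(z<.16)&(near<.06)); rep('block',(z>.032)&(z<.045)&(near<.04)); rep('ptr',(z>.055)&(z<.075)&(near>.026)&(near<.06)); rep('dark',(C.max(2)<75)&(z>.03)&(z<.1)&(near<.06))
E
```

```text
21.3 [ 455.08 -232.72  421.24] yaw 74.75 F [-0.03  0.38 -0.11] T [-0.019 -0.069 -0.013] orig z 182.6 0.06011583823515732
bar 166 mean [ 0.4944 -0.0825  0.1427] [49. 42. 39.] rect [494.5 -82.1] [ 3.9 13.1] 73.3
block 659 mean [ 0.4984 -0.0676  0.0377] [160. 160. 158.] rect [501.5 -59.8] [36.2 46. ] 86.5
ptr 130 mean [ 0.5002 -0.0878  0.0648] [81. 77. 76.] rect [500.2 -87.8] [13.8  8. ] 87.8
dark 109 mean [ 0.5011 -0.0841  0.0656] [68. 63. 61.] rect [501.5 -82.5] [21.5  6. ] 82.5
```

The pointer sits at about −92.5° in world, valve ≈1.56 rad, so it points at the tray. The arm is clear, so I'm handing in.

```bash
python3 -c "
from plant import robot
print(robot.close_job())"
```

```text
the job is handed in; nothing more can be done
None
```

The job is handed in (the call returned no verdict): the T-grip handle is down on the flange and released. The pointer measures about 1.56 rad, at the tray; the balls' click I judged by feel, and the highest push I read was about 15 N.

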